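Hang three hand presses on the balance rack, side by side in turn

TASK

Hang the three hand presses by their collars on the pivoting balance rack, alternately on the two sides so that the bar never tips to its stops: one small press on the two-fork side, then the large one on the single fork, then the other small press on the remaining fork. Slide each stem into its slot until the plunger at the end is fully home against its stop, feeling for the stop and not forcing it (a few newtons do; never more than 18 N), then lower the press gently until it hangs and let go. Leave the bar level and everything else on the table alone.

Things in the scene. Friction and masses are not known exactly. Their poses are not given: they have to be found in the camera images.
- press_small1_mid (a point): one of two alike small steel hand press standing on its foot; this point: its centre, half-way up its axis (80 mm above the table). Foot 64 mm wide, 14 thick, boss 28 wide above it; stem 12 mm dia.; collar 34 dia., 6 thick, underside 32 mm above this point; on it a black knob 28 dia., 38 to 80 mm above this point, gripped from above. 180 g +-6 %. Hangs by its collar on a fork, stem in the slot
- press_small2_mid (a point): the other small steel hand press standing on its foot; this point: its centre, half-way up its axis (80 mm above the table). Foot 64 mm wide, 14 thick, boss 28 wide above it; stem 12 mm dia.; collar 34 dia., 6 thick, underside 32 mm above this point; on it a black knob 28 dia., 38 to 80 mm above this point, gripped from above. 180 g +-6 %. Hangs by its collar on a fork, stem in the slot
- press_large_mid (a point): the large steel hand press standing on its foot; this point: its centre, half-way up its axis (80 mm above the table). Foot 90 mm wide, 14 thick, boss 28 wide above it; stem 12 mm dia.; collar 34 dia., 6 thick, underside 32 mm above this point; on it a black knob 28 dia., 38 to 80 mm above this point, gripped from above. 360 g +-6 %. Hangs by its collar on a fork, stem in the slot
- fork_a (a point): outer fork of the bar's two-fork (left, +y) side, 185 mm from the pivot. Point: slot centre line, at the fork's top face, where the straight slot begins. x into the slot, y along the bar to the left end, z up; tips with the bar. Slot 17 mm wide, prongs 14 wide, 8 thick, mouth flares 17 mm further out. Stem home, plunger fully in: 45 to 69 mm along x, differs per fork, not reported: find it by feel
- fork_b (a point): inner fork of the bar's two-fork (left) side, 110 mm from the pivot. Point: slot centre line, at the fork's top face, where the straight slot begins. x into the slot, y along the bar to the left end, z up; tips with the bar. Slot 17 mm wide, prongs 14 wide, 8 thick, mouth flares 17 mm further out. Stem home, plunger fully in: 45 to 69 mm along x, differs per fork, not reported: find it by feel
- fork_c (a point): the only fork of the bar's right side, 147 mm from the pivot. Point: slot centre line, at the fork's top face, where the straight slot begins. x into the slot, y along the bar to the left end, z up; tips with the bar. Slot 17 mm wide, prongs 14 wide, 8 thick, mouth flares 17 mm further out. Stem home, plunger fully in: 45 to 69 mm along x, differs per fork, not reported: find it by feel
- bar (a joint): tilt (rad), 0 level, positive: two-fork side down; stops at 0.19. Damped centring spring, 2.35 N m/rad. One small press tips it about 0.12 from the outer fork or 0.07 from the inner; the large 0.19, both small 0.19: too much alone, but they balance. A fork sinks as it takes the weight. Dragging down on a plunger tips it too: ease the push off before lowering
- plunger_a (a joint): grey plunger ending the slot of fork_a, just below the fork's top face: 0 standing out, 0.008 m fully in. Slides with about 3 N of friction, stays where pushed; fully in, it is hard against a rigid stop block. Home means above 0.006
- plunger_b (a joint): grey plunger ending the slot of fork_b, just below the fork's top face: 0 standing out, 0.008 m fully in. Slides with about 3 N of friction, stays where pushed; fully in, it is hard against a rigid stop block. Home means above 0.006
- plunger_c (a joint): grey plunger ending the slot of fork_c, just below the fork's top face: 0 standing out, 0.008 m fully in. Slides with about 3 N of friction, stays where pushed; fully in, it is hard against a rigid stop block. Home means above 0.006
- rack: balance rack: heavy stand fixed to the table, base 170 x 300 x 12 mm, post 225 mm high; in front of it a steel bar 470 mm long pivots 205 mm above the table, level with the tops of its forks, which reach 132 mm toward the robot. Origin: on the table below the pivot; x away from the robot, y along the bar to its left end. Nothing hangs above the bar
- bowl: bystander, leave alone: steel bowl 150 mm wide, 75 high
- jar: bystander, leave alone: white jar 64 mm wide, 100 high
- spatula: bystander, leave alone: spatula lying flat
- wrench: bystander, leave alone: wrench lying flat
- spacer: bystander, leave alone: aluminium ring 60 mm wide, 14 high
Not all that is in view belongs to the job. What is shaped like the part that bears press_large_mid but blue or purple is not meant.

How it is judged:
By the outcome, as a careful person would: the job done as asked, in the order asked, and still so for the second after the job is handed in, with the robot touching nothing.
It also fails if it takes over 72 s, if anything falls off the work surface, if the arm or the gripper's body presses on something with over 40 N, if the wrist force passes 120 N, or if a joint passes its speed limit or range.

ROBOT

A 7-joint arm with a two-finger parallel gripper is mounted at the origin on the work surface. World frame = base frame: x ahead of the robot, y to its left, z up, the work surface at z = 0. Lengths are in m, angles in rad, forces in N, time in s.
With the tool pointing down it reaches from about 0.425 to 0.875 m from the base axis. Payload 4.7 kg.
Tool frame: the origin (TCP) lies midway between the tips of the shut fingers; the grasp point (between the pads) lies 19 mm behind it; z points along the fingers, x is the direction in which the jaws open and shut, and the axes are right-handed (so a half turn about z gives the same grasp; the last joint's range is limited). The gripper opens to 87 mm and grips with 3 to 60 N. Pads are 19 mm wide; open, the fingers measure 117 mm over their backs; the gripper's body (75 mm by 190 mm) begins 51 mm behind the grasp point.
Start: joints at [1.191, 0.321, -0.07, 1.45, 0.023, 1.371, -0.057], TCP at [0.249, -0.6, 0.223] pointing down, gripper open.
Joint ranges: [-2.86, 2.86], [-0.3, 2.09], [-1.38, 1.24], [0.06, 2.45], [-1.56, 4.7], [0.09, 2.05], [-2.69, 2.69]. Speed limits (rad/s): [2.57, 2.57, 3.14, 3.14, 3.14, 3.14, 3.14].

INTERFACE

Orientations are given as a rotation vector (axis times angle).
In Python, from bench import get_state, eyes, ticket gives the robot as it stands.
- The arm moves only by the tool carry_out, never from a script. Its argument "motion" is a list of rows, each a list of 2 entries, a list of its own where there are three numbers: the shift along the world's x, y, z in m, then the turn about the world's z in rad. A call has 1 to 20 rows; each row is the pose to reach, as a shift and turn from the pose commanded when the call began; what a row does not reach only later rows make up. A row lasts 1/10 s, in which the tool goes at most 50 mm and 8.59 degrees, less where a joint would pass 70% of its speed; a pose out of reach is approached as far as the arm can. A call with a gripper value outside its range is refused whole. "grip" is the gripper command: -1 is fully open, 1 is shut, values between are in proportion, set as the call begins (left out, the last holds). The fingers move at their own pace and stop on an object; "squeeze" is the grip in N (left out, the last holds). Time passes only in rows, so rows that repeat a pose let the fingers close. It gives the time, the measured TCP pose, the force and the opening at its end, in the units of the state.
- get_state(): the state, without advancing time (a new reading comes with each control period).
- eyes.get_image(name): name is "side" or "top"; returns a dict with "pixels" (384x512x3 uint8, blue, green, red), "mtx" (3x3 intrinsics, pixels), "extrinsics" (4x4, takes a point from camera to world coordinates). Camera axes: x right, y down, z forward; pixel columns grow to the right and rows downward; lengths in m; the calibration is good to about 2 mm. A picture is of the moment at which its call begins. There is no depth.
- ticket.close_job(): hands the job in, once; it reports no verdict.
The state is a dict: "time": time; "joint_positions": joint angles; "qd": joint speeds; "joint_torque": joint torques, N m; "position": TCP position; "tool_rot": TCP orientation; "ft_force": force on the tool from outside, world axes, zero at the start; "torque": the same for the moment, N m; "grip_width": opening from 0.0 (shut) to 1.0 (fully open).
Only numpy, scipy, OpenCV 4.12 (cv2) and the standard library are available. Lean on these libraries where they do the work, as an engineer would, in place of code of your own. Each camera call takes 0.05 s, during which the arm holds its last target. There are 200 camera calls.

## Working session

There is one attempt and no reset: what is moved stays moved. The work goes in short steps, Python scripts to look and compute and a tool call to move; the robot and the scene stay as the last step left them, time stands still between calls to the robot, and variables do not carry over. Pictures are saved under pics/ and viewed, about 8 in all and at most 12, crops included, and the job is handed in when it is done.

Besides the shell and the picture viewer there is one more tool, called after "Request:" in YAML: its name, and indented under it one key for each argument. carry_out: Moves the arm, as the interface text tells. Its arguments: {"type":"object","properties":{"motion":{"type":"array","items":{"type":"array"}},"grip":{"type":"number"},"squeeze":{"type":"number"}},"required":["motion"]}

```bash
mkdir -p pics && ls && cat > h.py <<'E'
import numpy as np, cv2
from bench import get_state, eyes, ticket
def snap(name):
    d=eyes.get_image(name); return d["pixels"],np.array(d["mtx"]),np.array(d["extrinsics"])
def ray(K,T,u,v):
    d=T[:3,:3]@np.linalg.solve(K,[u,v,1.]); return T[:3,3],d/np.linalg.norm(d)
def onz(K,T,u,v,z):
    o,d=ray(K,T,u,v); return o+d*(z-o[2])/d[2]
def proj(K,T,p):
    q=np.linalg.inv(T)@np.r_[p,1]; w=K@q[:3]; return w[:2]/w[2]
E
python3 - <<'E'
from h import *
s=get_state(); print({k:np.round(v,3) for k,v in s.items()})
for n in("top","side"):
    im,K,T=snap(n); cv2.imwrite(f"pics/{n}0.png",im); np.savez(f"{n}0.npz",K=K,T=T,im=im); print(n,K.round(1).tolist(),T.round(3).tolist())
E
```

```text
pics
{'time': np.float64(0.0), 'joint_positions': array([ 1.191,  0.322, -0.07 ,  1.452,  0.023,  1.371, -0.057]), 'qd': array([-0.002, -0.001, -0.001, -0.002, -0.   , -0.   , -0.001]), 'joint_torque': array([-0.0000e+00, -4.9128e+01, -4.0400e-01, -3.1252e+01, -6.4000e-02,
        4.4000e-02,  0.0000e+00]), 'position': array([ 0.249, -0.6  ,  0.221]), 'tool_rot': array([-2.612,  1.743,  0.003]), 'ft_force': array([-0.396, -0.117, -0.658]), 'torque': array([ 0.002, -0.008,  0.014]), 'grip_width': np.float64(1.002)}
top [[394.9, 0.0, 256.3], [0.0, 394.9, 193.7], [0.0, 0.0, 1.0]] [[0.008, -0.986, 0.168, 0.243], [-1.0, -0.007, 0.008, 0.055], [-0.007, -0.168, -0.986, 1.505], [0.0, 0.0, 0.0, 1.0]]
side [[441.0, 0.0, 255.5], [0.0, 441.0, 200.4], [0.0, 0.0, 1.0]] [[-0.97, -0.148, 0.192, 0.23], [-0.241, 0.528, -0.814, 1.07], [0.019, -0.836, -0.548, 0.849], [0.0, 0.0, 0.0, 1.0]]
```

View pics/top0.png

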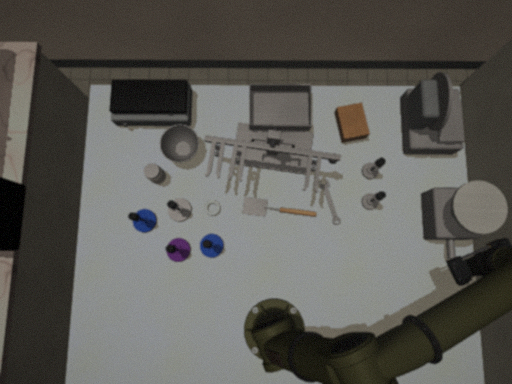

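View pics/side0.png

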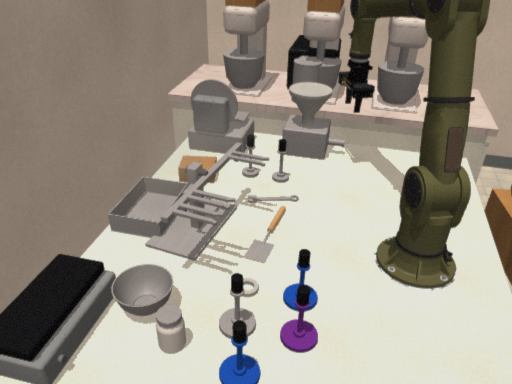

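The large steel press has its foot at (180,210). The small steel ones are at (371,171) and (371,201). The decoys are blue at (144,220) and (212,245), and purple at (178,250). I'll check this choice in one close crop and measure.

```bash
python3 - <<'E'
from h import *
d=np.load("top0.npz"); im=d["im"];
c=cv2.resize(im[125:260,120:395],None,fx=2.9,fy=2.9,interpolation=cv2.INTER_CUBIC); cv2.imwrite("pics/top0c.png",cv2.convertScaleAbs(c,alpha=1.3))
K,T=d["K"],d["T"]
hsv=cv2.cvtColor(im,cv2.COLOR_BGR2HSV)
dark=(im.max(2)<45).astype(np.uint8)
n,l,st,ce=cv2.connectedComponentsWithStats(dark)
for i in range(1,n):
    if 15<st[i,4]<150 and 120<ce[i,1]<265: print("dark",st[i],ce[i].round(1),onz(K,T,*ce[i],.14).round(3))
for n,p in dict(L=(180,210),S1=(371,171),S2=(371,201)).items(): print(n,onz(K,T,*p,.014).round(3))
E
```

```text
dark [ 58 115  12  11  34] [ 63.1 121.4] [0.738 0.77  0.14 ]
dark [250 126  25   4  55] [261.1 127.5] [0.719 0.051 0.14 ]
dark [276 127  33   3  73] [291.4 128. ] [ 0.718 -0.058  0.14 ]
dark [ 54 134   7   7  16] [ 56.8 136.6] [0.68  0.788 0.14 ]
dark [ 68 139   9  13  31] [ 71.7 145.1] [0.649 0.731 0.14 ]
dark [273 140   7   5  20] [275.8 142. ] [ 0.665 -0.002  0.14 ]
dark [ 49 142   9   5  16] [ 53.7 143.6] [0.654 0.797 0.14 ]
dark [ 48 148   8  16  32] [ 51.7 154.9] [0.612 0.8   0.14 ]
dark [268 151  10   4  24] [272.2 152.5] [0.626 0.011 0.14 ]
dark [ 56 153   4   9  16] [ 57.6 156.9] [0.605 0.778 0.14 ]
dark [376 159   8   8  46] [379.6 162.4] [ 0.592 -0.37   0.14 ]
dark [ 29 180   4   9  16] [ 30.1 184.7] [0.503 0.866 0.14 ]
dark [ 46 183  13   7  30] [ 52.4 185.9] [0.5   0.787 0.14 ]
dark [376 192   9   8  45] [379.8 195.5] [ 0.473 -0.365  0.14 ]
dark [168 202   9   7  45] [172.2 204.7] [0.435 0.36  0.14 ]
dark [129 214  11   7  52] [134.1 216.6] [0.393 0.491 0.14 ]
dark [ 25 225  14  13  51] [ 31.6 231.5] [0.338 0.843 0.14 ]
dark [204 241   8   7  41] [207.3 243.8] [0.301 0.233 0.14 ]
dark [167 245  11   8  58] [171.3 248.6] [0.283 0.356 0.14 ]
dark [ 32 247  29  15 112] [ 47.6 253.5] [0.264 0.781 0.14 ]
L [0.433 0.357 0.014]
S1 [ 0.59  -0.375  0.014]
S2 [ 0.473 -0.37   0.014]
```

View pics/top0c.png

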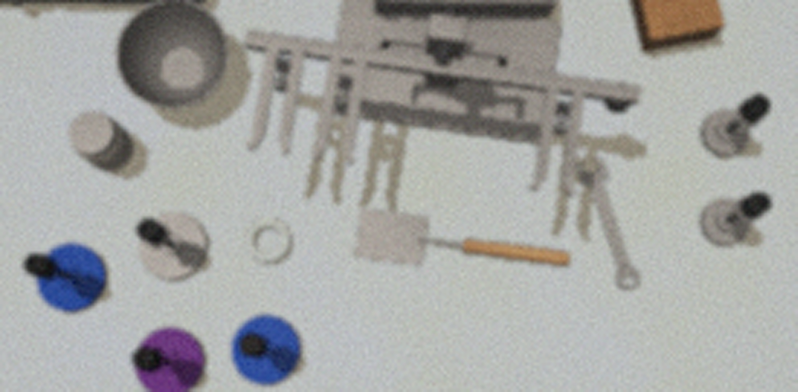

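The crop confirms the choice: grey feet on the large press at crop (175,245) and the small ones at (727,132) and (727,220); the others are blue or purple. Next I rectify the fork plane (z=0.205) to measure the forks, and triangulate the knobs.

```bash
cat >> h.py <<'E'
def plane(im,K,T,z,x0,x1,y0,y1,s):  # rows: x down from x1, cols: y from y1 leftwards; s px per m
    P=np.float32([[x1,y1],[x1,y0],[x0,y0],[x0,y1]])
    src=np.float32([proj(K,T,[a,b,z]) for a,b in P])
    w,h=int((y1-y0)*s),int((x1-x0)*s)
    return cv2.warpPerspective(im,cv2.getPerspectiveTransform(src,np.float32([[0,0],[w,0],[w,h],[0,h]])),(w,h),flags=cv2.INTER_CUBIC)
def tri(rays):
    A=np.zeros((3,3));b=np.zeros(3)
    for o,d in rays:
        M=np.eye(3)-np.outer(d,d);A+=M;b+=M@o
    p=np.linalg.solve(A,b); return p,[np.linalg.norm((np.eye(3)-np.outer(d,d))@(p-o)) for o,d in rays]
E
python3 - <<'E'
from h import *
d=np.load("top0.npz"); e=np.load("side0.npz")
w=plane(d["im"],d["K"],d["T"],.205,.46,.72,-.26,.28,1450)
for x in np.arange(.48,.72,.02): cv2.putText(w,f"{x:.2f}",(0,int((.72-x)*1450)),0,.35,(0,0,255)); cv2.line(w,(0,int((.72-x)*1450)),(6,int((.72-x)*1450)),(0,0,255))
for y in np.arange(-.24,.28,.04): u=int((.28-y)*1450); cv2.putText(w,f"{y:.2f}",(u,374),0,.35,(0,0,255)); cv2.line(w,(u,360),(u,366),(0,0,255))
cv2.imwrite("pics/plane.png",cv2.convertScaleAbs(w,alpha=1.3))
dark=(e["im"].max(2)<45).astype(np.uint8)
n,l,st,ce=cv2.connectedComponentsWithStats(dark)
tops=dict(S1=(379.6,162.4),S2=(379.8,195.5),L=(172.2,204.7))
for i in range(1,n):
    if 20<st[i,4]<400 and ce[i,1]>125:
        for k,v in tops.items():
            p,r=tri([ray(d["K"],d["T"],*v),ray(e["K"],e["T"],*ce[i])])
            if max(r)<.012: print(k,st[i],p.round(4),np.round(r,4))
s=get_state(); print("toolx",cv2.Rodrigues(s["tool_rot"])[0].round(3).tolist())
E
```

```text
S1 [247 136   7  11  57] [ 0.5936 -0.3702  0.139 ] [0.0011 0.0011]
S2 [279 140   7  11  65] [ 0.4721 -0.3651  0.1411] [0.0008 0.0008]
L [232 274  11  19 178] [0.436  0.3603 0.1386] [0.0003 0.0003]
toolx [[0.384, -0.923, -0.001], [-0.923, -0.384, 0.002], [-0.002, 0.0, -1.0]]
```

View pics/plane.png

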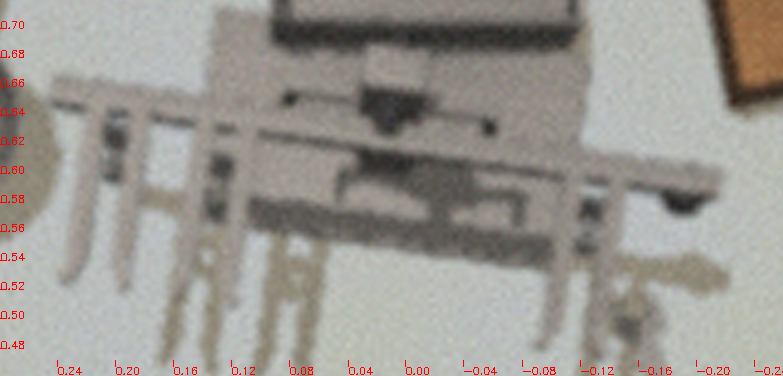

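Plane view: the bar runs from (50,80) to (720,185). Fork a's prongs are at about x=85/135, fork b's at 195/235 and fork c's at 560/600, with the dark plungers between them. The knobs triangulate at z≈0.139, as they should. Now I take the prong edges in a rack-aligned frame.

```bash
cat >> h.py <<'E'
def rackplane(im,K,T,z,c,yaw,s=2000):  # local x from -.16 to .03 (row down = toward robot), local y .26..-.26
    R=np.array([[np.cos(yaw),-np.sin(yaw)],[np.sin(yaw),np.cos(yaw)]])
    L=[(.03,.26),(.03,-.26),(-.16,-.26),(-.16,.26)]
    src=np.float32([proj(K,T,np.r_[R@np.array(q)+c,z]) for q in L]); w,h=int(.52*s),int(.19*s)
    return cv2.warpPerspective(im,cv2.getPerspectiveTransform(src,np.float32([[0,0],[w,0],[w,h],[0,h]])),(w,h),flags=cv2.INTER_LINEAR)
E
python3 - <<'E'
from h import *
from scipy.signal import find_peaks
d=np.load("top0.npz"); c=np.array([.6275,.0137]);yaw=-.145
w=rackplane(d["im"],d["K"],d["T"],.205,c,yaw)
g=cv2.GaussianBlur(w,(0,0),4).astype(float)
sat=g.min(2)
for xl in np.arange(-.05,-.135,-.01):
    r=int((.03-xl)*2000); p=sat[r-8:r+8].mean(0)
    pk,_=find_peaks(-p,prominence=8); print(round(xl,3),[(round(.26-k/2000,4),int(p[k])) for k in pk])
u=cv2.convertScaleAbs(cv2.resize(w,None,fx=.75,fy=.75),alpha=1.3); 
for yl in (.185,.11,-.147): k=int((.26-yl)*1500); cv2.line(u,(k,0),(k,284),(0,0,255),1)
for xl in (0,-.05,-.1,-.132): k=int((.03-xl)*1500); cv2.line(u,(0,k),(8,k),(0,0,255),1)
cv2.imwrite("pics/rp.png",u)
E
```

```text
-0.05 [(np.float64(0.1815), 76), (np.float64(0.1075), 79), (np.float64(0.026), 88), (np.float64(-0.0435), 66), (np.float64(-0.098), 81), (np.float64(-0.147), 84), (np.float64(-0.2215), 122)]
-0.06 [(np.float64(0.1815), 92), (np.float64(0.1085), 77), (np.float64(-0.0465), 65), (np.float64(-0.1465), 66), (np.float64(-0.2255), 95)]
-0.07 [(np.float64(0.197), 111), (np.float64(0.14), 96), (np.float64(0.1085), 59), (np.float64(0.0675), 64), (np.float64(-0.091), 65), (np.float64(-0.155), 91), (np.float64(-0.229), 92), (np.float64(-0.2305), 92)]
-0.08 [(np.float64(0.1965), 108), (np.float64(0.1665), 111), (np.float64(0.105), 91), (np.float64(0.0625), 83), (np.float64(0.035), 82), (np.float64(-0.0435), 107), (np.float64(-0.0915), 111), (np.float64(-0.1285), 101), (np.float64(-0.1585), 95), (np.float64(-0.186), 97), (np.float64(-0.23), 120)]
-0.09 [(np.float64(0.197), 107), (np.float64(0.166), 110), (np.float64(0.114), 98), (np.float64(0.107), 98), (np.float64(0.062), 96), (np.float64(0.0335), 99), (np.float64(-0.1305), 102), (np.float64(-0.187), 90)]
-0.1 [(np.float64(0.1965), 108), (np.float64(0.167), 108), (np.float64(0.118), 101), (np.float64(0.102), 103), (np.float64(0.0605), 93), (np.float64(-0.1325), 103), (np.float64(-0.1805), 79)]
-0.11 [(np.float64(0.1955), 108), (np.float64(0.166), 112), (np.float64(0.114), 97), (np.float64(0.057), 92), (np.float64(0.035), 92), (np.float64(-0.1315), 105), (np.float64(-0.1845), 67)]
-0.12 [(np.float64(0.198), 110), (np.float64(0.167), 117), (np.float64(0.124), 107), (np.float64(0.1015), 101), (np.float64(0.059), 93), (np.float64(0.0355), 93), (np.float64(-0.13), 109), (np.float64(-0.1595), 96), (np.float64(-0.189), 83)]
-0.13 [(np.float64(0.202), 111), (np.float64(0.1635), 116), (np.float64(0.125), 95), (np.float64(0.1), 98), (np.float64(0.061), 97), (np.float64(0.035), 92), (np.float64(-0.1265), 113), (np.float64(-0.1625), 89), (np.float64(-0.187), 93)]
```

View pics/rp.png

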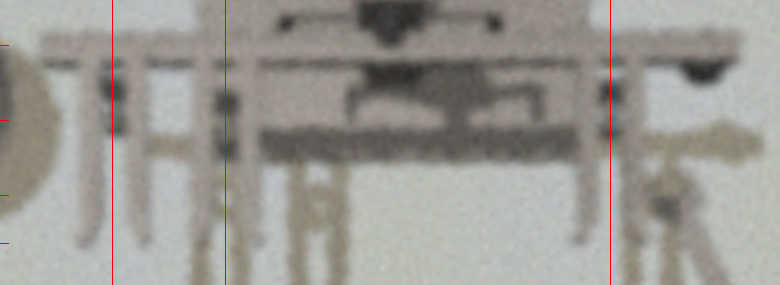

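The rectified rack view shows the bar level and horizontal, ends at (38,45) and (740,45), which is a 468 mm length. The prong tips are at row ~243, 132 mm forward, and the red nominal slot lines at columns 112, 225 and 610 fall mid-slot. So the rack origin is about (0.6275, 0.0137) with yaw −0.145. I pick S2 first, as its way is clear, with the jaws along the slot.

Request:
carry_out:
  motion:
    - [[0.01,0.045,0],0.14]
    - [[0.02,0.09,0],0.28]
    - [[0.03,0.135,0],0.42]
    - [[0.05,0.17,0],0.56]
    - [[0.08,0.195,0],0.7]
    - [[0.12,0.21,0],0.84]
    - [[0.16,0.222,0],0.96]
    - [[0.2,0.232,0],1.032]
    - [[0.223,0.235,0],1.032]
    - [[0.223,0.235,-0.03],1.032]
    - [[0.223,0.235,-0.065],1.032]
    - [[0.223,0.235,-0.09],1.032]
    - [[0.223,0.235,-0.098],1.032]
    - [[0.223,0.235,-0.098],1.032]
  grip: -1

```text
time: 1.5
position: [0.4715, -0.3647, 0.1232]
tool_rot: [-3.132, 0.227, 0.004]
ft_force: [0.4, -0.0, 0.6]
grip_width: 1.002
```

Request:
carry_out:
  motion:
    - [[0,0,0],0]
    - [[0,0,0],0]
    - [[0,0,0],0]
    - [[0,0,0],0]
    - [[0,0,0],0]
    - [[0,0,0],0]
  grip: 1
  squeeze: 40

```text
time: 2.1
position: [0.4724, -0.3653, 0.1248]
tool_rot: [3.133, -0.228, 0.0]
ft_force: [0.1, -0.4, -0.1]
grip_width: 0.539
```

Request:
carry_out:
  motion:
    - [[0,0,0],0]
    - [[0,0,0],0]
    - [[0,0,0],0]
    - [[0,0,0],0]

```text
time: 2.5
position: [0.4724, -0.3653, 0.1245]
tool_rot: [3.133, -0.228, 0.0]
ft_force: [0.5, 0.4, -0.8]
grip_width: 0.31
```

Request:
carry_out:
  motion:
    - [[0,0,0.03],0]
    - [[0,0.01,0.07],0]
    - [[-0.01,0.05,0.1],0]
    - [[-0.025,0.09,0.103],0]
    - [[-0.034,0.13,0.103],0]
    - [[-0.038,0.17,0.103],0]
    - [[-0.04,0.21,0.103],0]
    - [[-0.04,0.25,0.103],0]
    - [[-0.04,0.29,0.103],0]
    - [[-0.037,0.33,0.103],0]
    - [[-0.032,0.37,0.103],0]
    - [[-0.025,0.41,0.103],0]
    - [[-0.016,0.45,0.103],0]
    - [[-0.006,0.49,0.103],0]
    - [[0.004,0.53,0.103],0]
    - [[0.013,0.565,0.103],0]
    - [[0.019,0.585,0.103],0]
    - [[0.019,0.585,0.103],0]
    - [[0.019,0.585,0.103],0]

```text
time: 4.4
position: [0.4909, 0.2195, 0.227]
tool_rot: [3.133, -0.226, -0.002]
ft_force: [0.3, -0.1, -2.3]
grip_width: 0.312
```

```bash
cat > look.py <<'E'
from h import *
import sys
s=get_state(); print("t",round(float(s["time"]),2),"pos",np.round(s["position"],4),"F",np.round(s["ft_force"],2),"gw",round(float(s["grip_width"]),3))
ims=[]
for n in("top","side"):
    im,K,T=snap(n); np.savez(f"{n}_{sys.argv[1]}.npz",K=K,T=T,im=im)
    p=s["position"].copy(); p[2]=.205
    u,v=proj(K,T,p).astype(int); print(n,u,v)
    x,y=max(u-55,0),max(v-45,0)
    ims.append(cv2.resize(im[y:y+80,x:x+100],(390,312),interpolation=cv2.INTER_CUBIC)); print("crop origin",x,y,"scale 3.9")
cv2.imwrite(f"pics/look_{sys.argv[1]}.png",cv2.convertScaleAbs(np.hstack(ims),alpha=1.3))
E
python3 look.py a1
```

```text
t 4.4 pos [0.4909 0.2195 0.227 ] F [ 0.29 -0.08 -2.27] gw 0.312
top 210 185
crop origin 155 140 scale 3.9
side 231 220
crop origin 176 175 scale 3.9
```

View pics/look_a1.png

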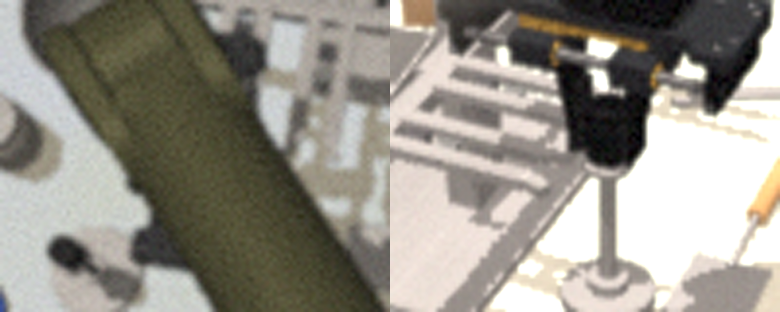

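The side crop shows the press hanging straight in the grip, stem at x≈605, with the fork prongs ending to its left at (545,187). The top view is blocked by the arm. I check the fork lines in the side view of the start.

```bash
python3 - <<'E'
from h import *
d=np.load("side0.npz"); c=np.array([.6275,.0137]);yaw=-.145
w=rackplane(d["im"],d["K"],d["T"],.205,c,yaw)
u=cv2.convertScaleAbs(cv2.resize(w,None,fx=.75,fy=.75),alpha=1.2)
for yl in (.185,.11,-.147):
  for o in (0,-.0225,.0225):
    k=int((.26-yl-o)*1500); cv2.line(u,(k,0),(k,284 if o==0 else 40),(0,0,255),1)
for xl in (0,-.05,-.1,-.132): k=int((.03-xl)*1500); cv2.line(u,(0,k),(8,k),(0,0,255),1)
cv2.imwrite("pics/rps.png",u)
E
```

```text
(no output)
```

View pics/rps.png

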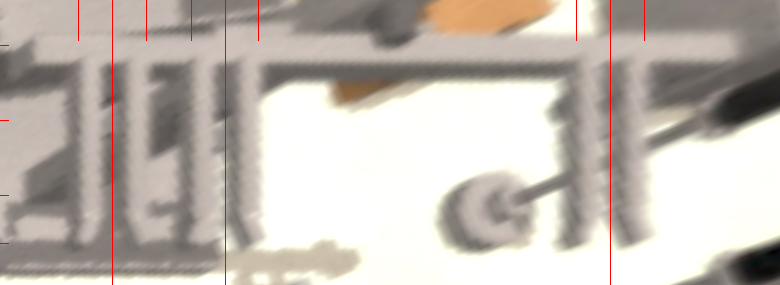

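The side view confirms the nominal fork lines within about 1 mm: fork a prongs at 80–103 and 122–147, slot centre at 112. Into fork a.

Request:
carry_out:
  motion:
    - [[0.0005,0.001,-0.003],0]
    - [[0.011,-0.0005,-0.003],0]
    - [[0.022,-0.002,-0.003],0]
    - [[0.033,-0.0035,-0.003],0]
    - [[0.044,-0.0055,-0.003],0]
    - [[0.055,-0.007,-0.003],0]
    - [[0.0644,-0.0084,-0.003],0]
    - [[0.0644,-0.0084,-0.003],0]

```text
time: 5.3
position: [0.5572, 0.2107, 0.2242]
tool_rot: [-3.133, 0.23, 0.001]
ft_force: [0.3, -0.3, -2.7]
grip_width: 0.305
```

Request:
carry_out:
  motion:
    - [[0.006,-0.001,0],0]
    - [[0.012,-0.0018,0],0]
    - [[0.0175,-0.0025,0],0]
    - [[0.0175,-0.0025,0],0]

```text
time: 5.7
position: [0.5741, 0.2084, 0.2245]
tool_rot: [3.133, -0.229, 0.0]
ft_force: [0.6, -0.4, -2.4]
grip_width: 0.314
```

Request:
carry_out:
  motion:
    - [[0.003,-0.0004,0],0]
    - [[0.005,-0.0007,0],0]
    - [[0.005,-0.0007,0],0]

```text
time: 6.0
position: [0.5785, 0.208, 0.2246]
tool_rot: [3.133, -0.228, 0.0]
ft_force: [-0.6, -0.6, -1.7]
grip_width: 0.312
```

Request:
carry_out:
  motion:
    - [[0.0025,-0.0004,0],0]
    - [[0.005,-0.0007,0],0]
    - [[0.005,-0.0007,0],0]

```text
time: 6.3
position: [0.5837, 0.2072, 0.2245]
tool_rot: [3.133, -0.228, 0.0]
ft_force: [0.4, 0.2, -1.8]
grip_width: 0.31
```

Request:
carry_out:
  motion:
    - [[0.0025,-0.0004,0],0]
    - [[0.005,-0.0007,0],0]
    - [[0.005,-0.0007,0],0]

```text
time: 6.6
position: [0.5887, 0.2065, 0.2245]
tool_rot: [-3.133, 0.228, -0.0]
ft_force: [-0.8, -1.1, -3.0]
grip_width: 0.311
```

Request:
carry_out:
  motion:
    - [[0.002,-0.0003,0],0]
    - [[0.004,-0.0006,0],0]
    - [[0.004,-0.0006,0],0]

```text
time: 6.9
position: [0.5925, 0.2061, 0.2245]
tool_rot: [-3.133, 0.228, 0.0]
ft_force: [-0.5, -0.0, -1.6]
grip_width: 0.311
```

Request:
carry_out:
  motion:
    - [[0.002,-0.0003,0],0]
    - [[0.004,-0.0006,0],0]
    - [[0.004,-0.0006,0],0]

```text
time: 7.2
position: [0.5957, 0.2057, 0.2242]
tool_rot: [3.133, -0.227, -0.003]
ft_force: [-3.1, -0.2, -2.4]
grip_width: 0.312
```

Plunger contact (3 N). I follow it in gently.

Request:
carry_out:
  motion:
    - [[0.002,-0.0003,0],0]
    - [[0.004,-0.0006,0],0]
    - [[0.004,-0.0006,0],0]

```text
time: 7.5
position: [0.6006, 0.205, 0.2245]
tool_rot: [-3.133, 0.228, -0.0]
ft_force: [-1.8, 0.6, -1.7]
grip_width: 0.308
```

Request:
carry_out:
  motion:
    - [[0.001,-0.0001,0],0]
    - [[0.002,-0.0003,0],0]
    - [[0.002,-0.0003,0],0]

```text
time: 7.8
position: [0.6011, 0.205, 0.2242]
tool_rot: [3.133, -0.226, -0.004]
ft_force: [-5.4, 0.1, -1.5]
grip_width: 0.31
```

Request:
carry_out:
  motion:
    - [[0.001,-0.0001,0],0]
    - [[0.001,-0.0001,0],0]
    - [[0.001,-0.0001,0],0]

```text
time: 8.1
position: [0.6013, 0.205, 0.2239]
tool_rot: [3.133, -0.226, -0.007]
ft_force: [-7.8, -0.0, -2.0]
grip_width: 0.311
```

Hard stop: position constant while the force rises, about 8 N. Ease the push off, then lower with the sinking fork.

Request:
carry_out:
  motion:
    - [[-0.0015,0.0002,0],0]
    - [[-0.003,0.0004,0],0]
    - [[-0.003,0.0004,0],0]
    - [[-0.003,0.0004,-0.003],0]
    - [[-0.003,0.0003,-0.006],0]
    - [[-0.003,0.0002,-0.009],0]
    - [[-0.003,0.0001,-0.012],0]
    - [[-0.003,0,-0.015],0]
    - [[-0.003,-0.0003,-0.018],0]
    - [[-0.003,-0.0005,-0.021],0]
    - [[-0.003,-0.0008,-0.024],0]
    - [[-0.003,-0.001,-0.027],0]
    - [[-0.003,-0.001,-0.029],0]
    - [[-0.003,-0.001,-0.029],0]
    - [[-0.003,-0.001,-0.029],0]

```text
time: 9.6
position: [0.6005, 0.2032, 0.1955]
tool_rot: [3.133, -0.228, 0.001]
ft_force: [-0.0, 0.0, -0.3]
grip_width: 0.313
```

```bash
python3 - <<'E'
from h import *
s=get_state(); print("t",s["time"],np.round(s["position"],4),np.round(s["ft_force"],2),np.round(s["torque"],3))
im,K,T=snap("side"); np.savez("side_a2.npz",im=im,K=K,T=T)
cv2.imwrite("pics/a2.png",cv2.resize(im[120:290,120:320],None,fx=3.5,fy=3.5,interpolation=cv2.INTER_CUBIC))
E
```

```text
t 9.6 [0.6005 0.2032 0.1955] [-0.05  0.01 -0.27] [-0.116 -0.023  0.048]
```

View pics/a2.png

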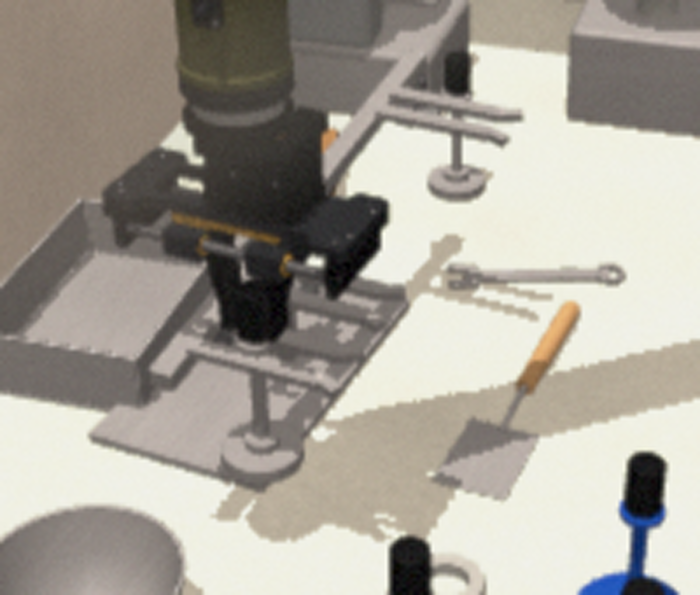

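The side crop shows the stem in fork a's slot at (258,400), the collar on the fork, and the bar tipped a little with two-fork side down. The wrist force is near 0, so I release and rise.

Request:
carry_out:
  motion:
    - [[0,0,0],0]
    - [[0,0,0],0]
    - [[0,0,0],0]
    - [[0,0,0],0]
    - [[0,0,0],0]
    - [[0,0,0],0]
    - [[0,0,0.01],0]
    - [[0,0,0.03],0]
    - [[0,0,0.06],0]
    - [[0,0,0.075],0]
  grip: -0.5

```text
time: 10.65
position: [0.6011, 0.2043, 0.2739]
tool_rot: [-3.132, 0.227, -0.006]
ft_force: [1.3, 0.6, -0.4]
grip_width: 0.749
```

```bash
cat > tilt.py <<'E'
from h import *
import sys
# bar tilt from side view: knob/foot of what hangs is measured by eye-picked dark blobs in the side image
im,K,T=snap("side"); np.savez(f"side_{sys.argv[1]}.npz",im=im,K=K,T=T)
im2,K2,T2=snap("top"); np.savez(f"top_{sys.argv[1]}.npz",im=im2,K=K2,T=T2)
a=cv2.resize(im[110:270,130:330],(480,384),interpolation=cv2.INTER_CUBIC); b=cv2.resize(im2[120:248,190:350],(480,384),interpolation=cv2.INTER_CUBIC)
s=get_state(); print(s["time"],np.round(s["position"],4),np.round(s["ft_force"],2))
cv2.imwrite(f"pics/t_{sys.argv[1]}.png",cv2.resize(np.hstack([a,cv2.convertScaleAbs(b,alpha=1.3)]),(800,320)))
E
python3 tilt.py a3; python3 - <<'E'
from h import *
d=np.load("side_a3.npz"); im=d["im"]
n,l,st,ce=cv2.connectedComponentsWithStats((im.max(2)<45).astype(np.uint8))
for i in range(1,n):
    if 30<st[i,4]<6000 and 150<ce[i,1]<260 and ce[i,0]<340: print(st[i],ce[i].round(1))
print("expected knob level",proj(d["K"],d["T"],[.6005,.2032,.205+.027]).round(1),"sunk 23",proj(d["K"],d["T"],[.6005,.2032,.209]).round(1))
E
```

```text
10.75 [0.6014 0.2045 0.2736] [-0.31 -0.87 -0.02]
[212 157  15  19 109] [218.5 166.5]
[200 173   8  20 100] [203.4 181.9]
[186 201  12  17 160] [191.6 209.2]
[299 250  10  17 147] [303.8 258.2]
expected knob level [191.1 201.9] sunk 23 [191.7 209.4]
```

The first press hangs where expected: knob at side pixel (191.6,209.2) against a prediction of (191.7,209.4) for a 23 mm sink. Now the large press.

Request:
carry_out:
  motion:
    - [[-0.03,0.03,0],0]
    - [[-0.065,0.062,0],0]
    - [[-0.1,0.095,0],0]
    - [[-0.135,0.128,0],0]
    - [[-0.158,0.15,-0.01],0]
    - [[-0.165,0.156,-0.04],0]
    - [[-0.165,0.156,-0.08],0]
    - [[-0.165,0.156,-0.12],0]
    - [[-0.165,0.156,-0.142],0]
    - [[-0.165,0.156,-0.149],0]
    - [[-0.165,0.156,-0.149],0]
  grip: -1

```text
time: 11.85
position: [0.4345, 0.3589, 0.1203]
tool_rot: [3.132, -0.227, -0.004]
ft_force: [-0.3, -0.7, 1.0]
grip_width: 1.005
```

Request:
carry_out:
  motion:
    - [[0,0,0],0]
    - [[0,0,0],0]
    - [[0,0,0],0]
    - [[0,0,0],0]
    - [[0,0,0],0]
    - [[0,0,0],0]
    - [[0,0,0],0]
    - [[0,0,0],0]
    - [[0,0,0],0]
    - [[0,0,0],0]
  grip: 1
  squeeze: 45

```text
time: 12.85
position: [0.4355, 0.3594, 0.1215]
tool_rot: [3.133, -0.228, 0.001]
ft_force: [1.0, 0.1, 0.2]
grip_width: 0.31
```

Request:
carry_out:
  motion:
    - [[0,0,0.03],0]
    - [[0,0,0.07],0]
    - [[0,-0.03,0.11],0]
    - [[0,-0.065,0.122],0]
    - [[0,-0.1,0.122],0]
    - [[0,-0.135,0.122],0]
    - [[0,-0.17,0.122],0]
    - [[0.003,-0.205,0.122],0]
    - [[0.003,-0.24,0.122],0]
    - [[0.003,-0.275,0.122],0]
    - [[0.003,-0.31,0.122],0]
    - [[0.003,-0.345,0.122],0]
    - [[0.003,-0.38,0.122],0]
    - [[0.005,-0.41,0.122],0]
    - [[0.0065,-0.44,0.122],0]
    - [[0.0075,-0.46,0.122],0]
    - [[0.0075,-0.467,0.122],0]
    - [[0.0075,-0.467,0.122],0]

```text
time: 14.65
position: [0.4422, -0.1076, 0.2428]
tool_rot: [-3.132, 0.23, 0.002]
ft_force: [0.5, 0.0, -4.4]
grip_width: 0.31
```

```bash
python3 - <<'E'
from h import *
s=get_state(); p=s["position"]; print("t",s["time"],np.round(p,4),np.round(s["ft_force"],2),np.round(s["torque"],3))
im,K,T=snap("side"); np.savez("side_c1.npz",im=im,K=K,T=T)
u,v=proj(K,T,[p[0]+.05,p[1],.22]).astype(int); print(u,v)
c=cv2.resize(im[v-55:v+65,u-75:u+75],None,fx=5,fy=5,interpolation=cv2.INTER_CUBIC)
cv2.imwrite("pics/c1.png",c)
E
```

```text
t 14.65 [ 0.4422 -0.1076  0.2428] [ 0.55  0.04 -4.36] [ 0.102 -0.115 -0.001]
261 156
```

View pics/c1.png

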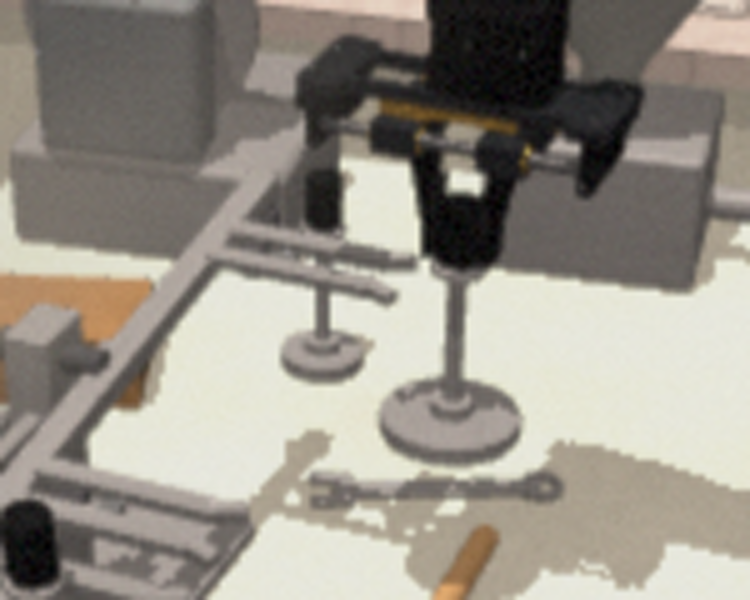

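Side crop: fork c's prong tips are at (405,260) and (388,295), and the stem at (455,290) lies on the slot's line. The collar is just above the raised fork. Sliding in.

Request:
carry_out:
  motion:
    - [[0.011,-0.0016,0],0]
    - [[0.022,-0.0032,0],0]
    - [[0.033,-0.0048,0],0]
    - [[0.044,-0.0064,0],0]
    - [[0.055,-0.008,0],0]
    - [[0.0645,-0.0094,0],0]
    - [[0.0645,-0.0094,0],0]

```text
time: 15.4
position: [0.5092, -0.1178, 0.2434]
tool_rot: [3.133, -0.228, 0.003]
ft_force: [1.2, -2.4, -2.7]
grip_width: 0.307
```

Request:
carry_out:
  motion:
    - [[0.006,-0.001,0],0]
    - [[0.012,-0.0018,0],0]
    - [[0.0175,-0.0025,0],0]
    - [[0.0175,-0.0025,0],0]

```text
time: 15.8
position: [0.526, -0.1201, 0.2437]
tool_rot: [3.133, -0.228, 0.004]
ft_force: [1.4, -3.5, -3.2]
grip_width: 0.312
```

Contact on the left prong (Fy −3.5 N), so I shift a little to −y.

Request:
carry_out:
  motion:
    - [[-0.0002,-0.001,0],0]
    - [[-0.0003,-0.002,0],0]
    - [[-0.0003,-0.002,0],0]

```text
time: 16.1
position: [0.5245, -0.1204, 0.2437]
tool_rot: [-3.132, 0.226, -0.0]
ft_force: [0.5, -0.8, -3.0]
grip_width: 0.312
```

Request:
carry_out:
  motion:
    - [[0.0025,-0.001,0],0]
    - [[0.005,-0.0014,0],0]
    - [[0.005,-0.0014,0],0]

```text
time: 16.4
position: [0.5298, -0.1224, 0.2435]
tool_rot: [-3.133, 0.227, -0.0]
ft_force: [0.5, -0.0, -3.5]
grip_width: 0.31
```

Request:
carry_out:
  motion:
    - [[0.0025,-0.0004,0],0]
    - [[0.005,-0.0007,0],0]
    - [[0.005,-0.0007,0],0]

```text
time: 16.7
position: [0.5348, -0.1234, 0.2435]
tool_rot: [-3.133, 0.227, -0.0]
ft_force: [-0.1, 0.2, -3.4]
grip_width: 0.315
```

Request:
carry_out:
  motion:
    - [[0.002,-0.0003,0],0]
    - [[0.004,-0.0006,0],0]
    - [[0.004,-0.0006,0],0]

```text
time: 17.0
position: [0.5388, -0.1241, 0.2436]
tool_rot: [-3.133, 0.228, -0.0]
ft_force: [0.2, 0.5, -4.3]
grip_width: 0.316
```

Request:
carry_out:
  motion:
    - [[0.002,-0.0003,0],0]
    - [[0.004,-0.0006,0],0]
    - [[0.004,-0.0006,0],0]

```text
time: 17.3
position: [0.5426, -0.1247, 0.2435]
tool_rot: [-3.133, 0.227, 0.0]
ft_force: [-0.0, -0.3, -4.0]
grip_width: 0.312
```

Request:
carry_out:
  motion:
    - [[0.002,-0.0003,0],0]
    - [[0.003,-0.0004,0],0]
    - [[0.003,-0.0004,0],0]

```text
time: 17.6
position: [0.5449, -0.125, 0.2432]
tool_rot: [-3.133, 0.227, 0.003]
ft_force: [-3.6, 0.3, -3.6]
grip_width: 0.31
```

Plunger contact; follow it in.

Request:
carry_out:
  motion:
    - [[0.002,-0.0003,0],0]
    - [[0.004,-0.0006,0],0]
    - [[0.004,-0.0006,0],0]

```text
time: 17.9
position: [0.5497, -0.1257, 0.2435]
tool_rot: [-3.133, 0.227, -0.0]
ft_force: [-2.8, 0.7, -3.9]
grip_width: 0.311
```

Request:
carry_out:
  motion:
    - [[0.001,-0.0001,0],0]
    - [[0.002,-0.0003,0],0]
    - [[0.002,-0.0003,0],0]

```text
time: 18.2
position: [0.5509, -0.1259, 0.2433]
tool_rot: [-3.133, 0.227, 0.003]
ft_force: [-4.9, 0.8, -3.9]
grip_width: 0.311
```

Request:
carry_out:
  motion:
    - [[0.001,-0.0001,0],0]
    - [[0.001,-0.0001,0],0]
    - [[0.001,-0.0001,0],0]

```text
time: 18.5
position: [0.5511, -0.1259, 0.243]
tool_rot: [-3.133, 0.228, 0.006]
ft_force: [-6.2, 0.7, -3.4]
grip_width: 0.311
```

Request:
carry_out:
  motion:
    - [[0.001,-0.0001,0],0]
    - [[0.001,-0.0001,0],0]
    - [[0.001,-0.0001,0],0]

```text
time: 18.8
position: [0.5512, -0.126, 0.2426]
tool_rot: [-3.133, 0.228, 0.009]
ft_force: [-7.9, 1.1, -2.9]
grip_width: 0.314
```

Stop found (no motion, force rising to 8 N). Ease off, then lower about 38 mm as the bar swings over to about −0.07.

Request:
carry_out:
  motion:
    - [[-0.0015,0.0002,0],0]
    - [[-0.003,0.0004,0],0]
    - [[-0.003,0.0004,0],0]
    - [[-0.003,0.0004,-0.003],0]
    - [[-0.003,0.0004,-0.006],0]
    - [[-0.003,0.0004,-0.009],0]
    - [[-0.003,0.0003,-0.012],0]
    - [[-0.003,0.0002,-0.015],0]
    - [[-0.003,0,-0.018],0]
    - [[-0.003,-0.0002,-0.021],0]
    - [[-0.003,-0.0004,-0.024],0]
    - [[-0.003,-0.0005,-0.027],0]
    - [[-0.003,-0.0005,-0.03],0]
    - [[-0.003,-0.0005,-0.033],0]
    - [[-0.003,-0.0005,-0.036],0]
    - [[-0.003,-0.0005,-0.037],0]
    - [[-0.003,-0.0005,-0.037],0]
    - [[-0.003,-0.0005,-0.037],0]

```text
time: 20.6
position: [0.5507, -0.1264, 0.2066]
tool_rot: [-3.133, 0.227, -0.001]
ft_force: [-1.8, 2.3, -0.0]
grip_width: 0.309
```

```bash
python3 - <<'E'
from h import *
F=[]
for k in range(4):
    im,K,T=snap("side"); s=get_state(); F.append(np.r_[s["ft_force"],s["torque"]])
print("t",s["time"],np.round(s["position"],4),np.mean(F,0).round(2))
np.savez("side_c2.npz",im=im,K=K,T=T)
n,l,st,ce=cv2.connectedComponentsWithStats((im.max(2)<45).astype(np.uint8))
for i in range(1,n):
    if 30<st[i,4]<6000 and 150<ce[i,1]<260 and ce[i,0]<340: print(st[i],ce[i].round(1))
for dz in (0,.004,.008,.012,.016): print(dz,proj(K,T,[.6012,.2045,.232+dz]).round(1))
E
```

```text
t 20.8 [ 0.5507 -0.1264  0.2067] [-2.45  1.64  0.25  0.46  0.51 -0.02]
[187 190  11  17 157] [191.5 198.1]
[299 250  10  17 149] [303.8 258.2]
0 [190.7 202.1]
0.004 [190.6 200.8]
0.008 [190.5 199.5]
0.012 [190.4 198.1]
0.016 [190.3 196.8]
```

Fork a's knob rose to 12 mm above level, so the tilt is −0.065 as predicted, and the weight is off the wrist. I ease the small side forces and release.

Request:
carry_out:
  motion:
    - [[-0.0008,0.0006,0],0]
    - [[-0.0008,0.0006,0],0]
    - [[-0.0008,0.0006,0],0]
    - [[-0.0008,0.0006,0],0]
    - [[-0.0008,0.0006,0],0]
    - [[-0.0008,0.0006,0],0]
    - [[-0.0008,0.0006,0],0]
    - [[-0.0008,0.0006,0.01],0]
    - [[-0.0008,0.0006,0.03],0]
    - [[-0.0008,0.0006,0.055],0]
    - [[-0.0008,0.0006,0.07],0]
    - [[-0.0008,0.0006,0.07],0]
  grip: -0.5

```text
time: 22.0
position: [0.5511, -0.1262, 0.2795]
tool_rot: [3.132, -0.227, 0.008]
ft_force: [-0.6, 0.4, 0.4]
grip_width: 0.749
```

```bash
python3 - <<'E'
from h import *
im,K,T=snap("side"); s=get_state()
print("t",s["time"],np.round(s["position"],4),np.round(s["ft_force"],2))
np.savez("side_c3.npz",im=im,K=K,T=T)
n,l,st,ce=cv2.connectedComponentsWithStats((im.max(2)<45).astype(np.uint8))
for i in range(1,n):
    if 30<st[i,4]<6000 and 120<ce[i,1]<260 and ce[i,0]<340: print(st[i],ce[i].round(1))
print("c knob",proj(K,T,[.5505,-.126,.222]).round(1))
cv2.imwrite("pics/c3.png",cv2.resize(im[110:250,150:330],(800,622),interpolation=cv2.INTER_CUBIC)[:600])
E
```

```text
t 22.05 [ 0.5503 -0.1261  0.2776] [-0.16 -0.37 -0.49]
[240 114  21  44 251] [249.8 139.9]
[187 189  11  17 156] [191.5 197.1]
[299 250  10  17 148] [303.8 258.2]
c knob [244.3 151.1]
```

View pics/c3.png

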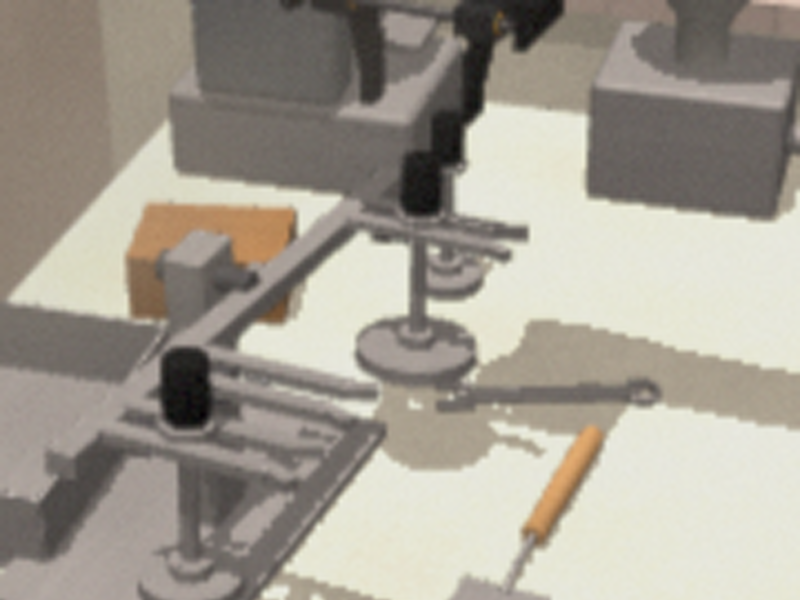

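The crop shows the large press hanging on fork c (knob at (420,185)), the small one on fork a (knob at (185,390)), and fork b free between. Now the last small press.

Request:
carry_out:
  motion:
    - [[0.006,-0.035,0],0]
    - [[0.013,-0.075,0],0]
    - [[0.02,-0.115,0],0]
    - [[0.027,-0.155,0],0]
    - [[0.034,-0.195,0],0]
    - [[0.04,-0.23,-0.01],0]
    - [[0.043,-0.244,-0.04],0]
    - [[0.043,-0.244,-0.08],0]
    - [[0.043,-0.244,-0.12],0]
    - [[0.043,-0.244,-0.145],0]
    - [[0.043,-0.244,-0.153],0]
    - [[0.043,-0.244,-0.153],0]
  grip: -1

```text
time: 23.25
position: [0.5915, -0.3694, 0.1213]
tool_rot: [-3.131, 0.227, 0.005]
ft_force: [-0.0, -0.1, 0.5]
grip_width: 1.0
```

Request:
carry_out:
  motion:
    - [[0,0,0],0]
    - [[0,0,0],0]
    - [[0,0,0],0]
    - [[0,0,0],0]
    - [[0,0,0],0]
    - [[0,0,0],0]
    - [[0,0,0],0]
    - [[0,0,0],0]
    - [[0,0,0],0]
    - [[0,0,0],0]
  grip: 1
  squeeze: 40

```text
time: 24.25
position: [0.5927, -0.37, 0.1235]
tool_rot: [-3.133, 0.227, -0.0]
ft_force: [-0.1, -0.1, -1.0]
grip_width: 0.315
```

Request:
carry_out:
  motion:
    - [[0,0,0.03],0]
    - [[0,0,0.07],0]
    - [[-0.02,0.015,0.1],0]
    - [[-0.05,0.035,0.109],0]
    - [[-0.085,0.055,0.109],0]
    - [[-0.12,0.08,0.109],0]
    - [[-0.145,0.11,0.109],0]
    - [[-0.155,0.145,0.109],0]
    - [[-0.16,0.185,0.109],0]
    - [[-0.161,0.225,0.109],0]
    - [[-0.161,0.265,0.109],0]
    - [[-0.16,0.305,0.109],0]
    - [[-0.156,0.345,0.109],0]
    - [[-0.15,0.385,0.109],0]
    - [[-0.14,0.425,0.109],0]
    - [[-0.13,0.46,0.109],0]
    - [[-0.12,0.49,0.109],0]
    - [[-0.1127,0.5153,0.109],0]
    - [[-0.1127,0.5153,0.109],0]
    - [[-0.1127,0.5153,0.109],0]

```text
time: 26.25
position: [0.4795, 0.1455, 0.2322]
tool_rot: [3.133, -0.225, -0.002]
ft_force: [-1.0, -0.6, -1.2]
grip_width: 0.309
```

Request:
carry_out:
  motion:
    - [[0.011,-0.0016,0],0]
    - [[0.022,-0.0032,0],0]
    - [[0.033,-0.0048,0],0]
    - [[0.044,-0.0064,0],0]
    - [[0.055,-0.008,0],0]
    - [[0.0645,-0.0094,0],0]
    - [[0.0645,-0.0094,0],0]

```text
time: 26.95
position: [0.5459, 0.1348, 0.2324]
tool_rot: [-3.133, 0.23, -0.001]
ft_force: [-0.3, -0.2, -2.3]
grip_width: 0.314
```

Request:
carry_out:
  motion:
    - [[0.006,-0.001,0],0]
    - [[0.012,-0.0018,0],0]
    - [[0.018,-0.0026,0],0]
    - [[0.018,-0.0026,0],0]

```text
time: 27.35
position: [0.5633, 0.1326, 0.2325]
tool_rot: [-3.133, 0.229, -0.0]
ft_force: [-0.9, 0.2, -2.1]
grip_width: 0.311
```

Request:
carry_out:
  motion:
    - [[0.002,-0.0003,0],0]
    - [[0.004,-0.0006,0],0]
    - [[0.004,-0.0006,0],0]

```text
time: 27.65
position: [0.5666, 0.1326, 0.2326]
tool_rot: [3.133, -0.228, 0.0]
ft_force: [-0.2, -0.8, -2.2]
grip_width: 0.313
```

Request:
carry_out:
  motion:
    - [[0.002,-0.0003,0],0]
    - [[0.004,-0.0006,0],0]
    - [[0.004,-0.0006,0],0]

```text
time: 27.95
position: [0.5708, 0.1318, 0.2326]
tool_rot: [-3.133, 0.228, -0.0]
ft_force: [-0.6, 0.3, -1.7]
grip_width: 0.309
```

Request:
carry_out:
  motion:
    - [[0.002,-0.0003,0],0]
    - [[0.004,-0.0006,0],0]
    - [[0.004,-0.0006,0],0]

```text
time: 28.25
position: [0.5738, 0.1316, 0.2322]
tool_rot: [3.133, -0.227, -0.003]
ft_force: [-2.8, 0.1, -1.3]
grip_width: 0.312
```

Request:
carry_out:
  motion:
    - [[0.002,-0.0003,0],0]
    - [[0.003,-0.0004,0],0]
    - [[0.003,-0.0004,0],0]

```text
time: 28.55
position: [0.5774, 0.1311, 0.2324]
tool_rot: [-3.133, 0.228, 0.001]
ft_force: [-3.3, -0.1, -0.6]
grip_width: 0.308
```

Contact at about 0.573; the stop should be near 0.580.

Request:
carry_out:
  motion:
    - [[0.001,-0.0001,0],0]
    - [[0.002,-0.0003,0],0]
    - [[0.002,-0.0003,0],0]

```text
time: 28.85
position: [0.5797, 0.1308, 0.2326]
tool_rot: [-3.133, 0.228, -0.0]
ft_force: [-2.8, 0.6, -1.7]
grip_width: 0.308
```

Request:
carry_out:
  motion:
    - [[0.001,-0.0001,0],0]
    - [[0.002,-0.0003,0],0]
    - [[0.002,-0.0003,0],0]

```text
time: 29.15
position: [0.5806, 0.1307, 0.2322]
tool_rot: [3.133, -0.227, -0.004]
ft_force: [-5.9, 0.5, -1.7]
grip_width: 0.312
```

Request:
carry_out:
  motion:
    - [[0.001,-0.0001,0],0]
    - [[0.001,-0.0001,0],0]
    - [[0.001,-0.0001,0],0]

```text
time: 29.45
position: [0.5807, 0.1307, 0.232]
tool_rot: [3.133, -0.226, -0.006]
ft_force: [-7.4, 1.1, -1.8]
grip_width: 0.308
```

Stop found. Ease off and lower until level (about 16 mm).

Request:
carry_out:
  motion:
    - [[-0.0015,0.0002,0],0]
    - [[-0.003,0.0004,0],0]
    - [[-0.003,0.0004,0],0]
    - [[-0.003,0.0004,-0.002],0]
    - [[-0.003,0.0004,-0.004],0]
    - [[-0.003,0.0004,-0.006],0]
    - [[-0.003,0.0004,-0.008],0]
    - [[-0.003,0.0004,-0.01],0]
    - [[-0.003,0.0004,-0.012],0]
    - [[-0.003,0.0004,-0.014],0]
    - [[-0.003,0.0004,-0.016],0]
    - [[-0.003,0.0004,-0.016],0]
    - [[-0.003,0.0004,-0.016],0]

```text
time: 30.75
position: [0.5796, 0.1307, 0.2166]
tool_rot: [-3.133, 0.228, -0.001]
ft_force: [1.3, 0.0, 0.6]
grip_width: 0.31
```

```bash
cat > chk.py <<'E'
from h import *
F=[]
for k in range(4):
    im,K,T=snap("side"); s=get_state(); F.append(np.r_[s["ft_force"],s["torque"]])
print("t",s["time"],np.round(s["position"],4),np.mean(F,0).round(2))
n,l,st,ce=cv2.connectedComponentsWithStats((im.max(2)<45).astype(np.uint8))
for i in range(1,n):
    if 30<st[i,4]<6000 and 120<ce[i,1]<260 and ce[i,0]<340: print(st[i],ce[i].round(1))
print("a,b,c level",[proj(K,T,p).round(1).tolist() for p in ([.6012,.2045,.232],[.5804,.1307,.232],[.5505,-.126,.232])])
cv2.imwrite("pics/last.png",cv2.resize(im[110:280,130:330],(700,595),interpolation=cv2.INTER_CUBIC))
E
python3 chk.py
```

```text
t 30.95 [0.5796 0.1307 0.2167] [ 1.33 -0.29 -0.13 -0.07 -0.33  0.01]
[241 142   7  15  92] [244.  148.8]
[212 146  35  37 373] [228.3 164.8]
[198 172  21  25 376] [208.5 184.1]
[186 193  11  18 157] [191.3 201.5]
[299 250  10  17 148] [303.8 258.2]
a,b,c level [[190.7, 202.1], [208.1, 188.5], [244.3, 148.2]]
```

Bar level within a pixel, weight off the wrist. Release, rise and retreat.

Request:
carry_out:
  motion:
    - [[0.0004,0,0],0]
    - [[0.0004,0,0],0]
    - [[0.0004,0,0],0]
    - [[0.0004,0,0],0]
    - [[0.0004,0,0],0]
    - [[0.0004,0,0],0]
    - [[0.0004,0,0],0]
    - [[0.0004,0,0.01],0]
    - [[0.0004,0,0.03],0]
    - [[0.0004,0,0.06],0]
    - [[-0.01,0,0.1],0]
    - [[-0.04,0,0.12],0]
    - [[-0.07,0,0.12],0]
    - [[-0.1,0,0.12],0]
    - [[-0.1,0,0.12],0]
    - [[-0.1,0,0.12],0]
    - [[-0.1,0,0.12],0]
  grip: -0.5

```text
time: 32.65
position: [0.4803, 0.1303, 0.3369]
tool_rot: [-3.133, 0.228, -0.001]
ft_force: [0.0, -0.4, -0.3]
grip_width: 0.752
```

```bash
python3 chk.py
```

```text
t 32.85 [0.48   0.1307 0.3363] [ 0.06 -0.08  0.2  -0.01 -0.07  0.  ]
[255 133  11  30 168] [259.9 145.1]
[241 142   7  14  89] [244.1 148.4]
[204 180  10  17 134] [208.6 187.8]
[186 193  11  18 157] [191.3 201.6]
[299 250  10  17 148] [303.8 258.2]
a,b,c level [[190.7, 202.1], [208.1, 188.5], [244.3, 148.2]]
```

View pics/last.png

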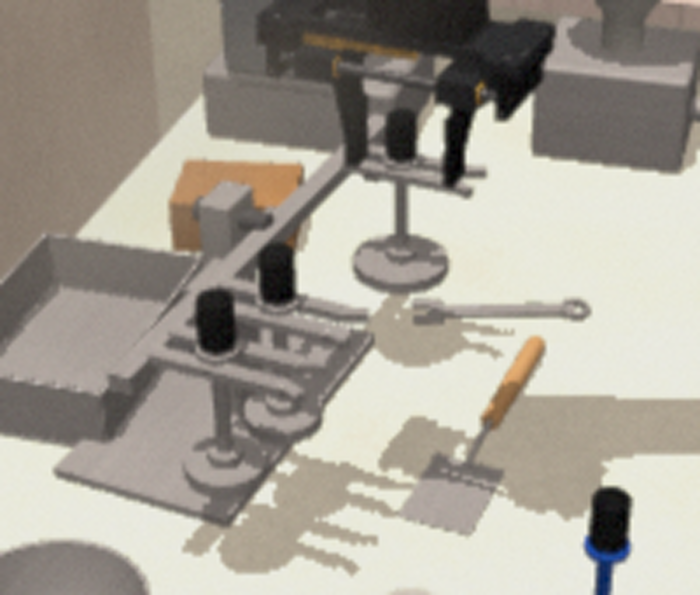

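All three hang on their forks: knobs at (215,320) for a, (278,275) for b and (400,135) for c. The bar is level, the gripper is clear above, and the wrench and spatula lie as they did. Handing in.

```bash
python3 -c "
from bench import ticket
print(ticket.close_job())"
```

```text
the job is handed in; nothing more can be done
None
```

All three presses are hung, and I handed the job in at 32.9 s of the 72 s allowed. I put a small press on outer fork a, then the large one on fork c, then the other small press on inner fork b.

- **Stops:** I slid each stem in until it stopped moving and the force kept rising, at 7.4 to 7.9 N. Measured travel from first plunger contact was about 8 mm on each fork. The plungers themselves are not reported, so that they are home rests on this feel. I then eased the push off, lowered the press until the wrist carried no weight, and let go.
- **Bar:** The tilt went from about +0.12 to −0.065 to level, so it stayed clear of its stops at 0.19. In the last side picture the three knobs are within about 0.7 px of their level positions, roughly 2 mm.
- **Side contact:** On fork c the stem rubbed the left prong at about 3.5 N on the way in. I fixed it with a shift of about 3 mm. About 2.9 N of side force was left there just before release, and about 1.3 N on fork b; I eased both slightly before letting go.
- **Surroundings:** In the last side picture the wrench and spatula look untouched and the gripper is clear of everything. The bowl is only partly in that view, the jar and spacer were out of it, and I did not look at them again.

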